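Set the sluice of a fly-testing flume

TASK

Get the bench flume ready for the fly demonstration: with the gate still shut and the stop log still in its guides, lift out the stone lying between them and set it down in the drip tray. Then wind the handwheel anticlockwise to open the sluice gate by one and a half turns - the wheel is worn, so take up its slack first and count only the turning that actually lifts the stem - and only after that draw the stop log and stand it upright in the same tray. Set things down rather than drop them, and leave the other stones and everything else on the table as they are.

Things in the scene. Friction and masses are not known exactly. Their poses are not given: they have to be found in the camera images.
- flume: bench flume fixed to the table: open channel, clear walls, flat grey bed. Origin on the table under the wheel's axis; y along the channel to upstream, x across, z up. Inside width 150 mm, walls 8 mm thick; bed 45 mm, wall tops 106 mm above the table. Along y: outlet end -120 mm, gate 0, stop-log guides +310, head box from +500 (160 mm tall, its pipe arch and pump beyond it, 220 mm tall)
- yoke_top (a point): middle of the top face of the aluminium yoke over the gate, 168 mm above the table; the yoke is 203 mm wide across the channel and 30 mm deep along it. Just above it sits the handwheel
- hub (a point): centre of the top of the handwheel's hub, 204 mm above the table, on its vertical axis. Dark cast wheel, five spokes, 130 mm outside diameter, rim top 199 mm above the table. Turning it anticlockwise seen from above opens the gate. It has slack: at most 3.0 rad, an unknown part of it left to take up at the start, and all of it to take up again after turning back
- handle (a point): middle of the black upright handle on the wheel's rim: 23 mm diameter, 50 mm tall (202 to 252 mm above the table), this point 232 mm above the table, 55 mm from the wheel's axis. It revolves freely on its pin, so a hand can carry it round without turning. It moves with under 0.5 N in the slack, about 3 N once the stem rises; wheel and gate stay where they are left
- stem_top (a point): top of the brass stem, 12 mm diameter, which comes up through the hub, is fixed to the gate and rises with it: 12 mm above the hub's top when the gate is shut
- gate (a joint): opening of the sluice gate in m, 0 when shut (as at the start), growing as it rises, at most 0.050. The thread lifts the gate 12 mm for each effective turn of the wheel, so one and a half effective turns are 0.018; it stays 0 while only slack is taken up
- stone: grey river stone lying on the bed between gate and stop log, round seen from above, widest (50 mm) 20 mm above its flat underside, 44 mm tall, about 0.14 kg. Origin at the centre of its underside, z up
- stop_log: aluminium box-section stop log standing across the channel in its guides: 144 mm long (its x), 25 mm thick (its y), 50 mm tall, about 0.35 kg, with a bar handle on top. Origin at the centre of its underside. The guides, as tall as the walls, leave 2 mm play each side of its thickness and 3 mm at each end: lift it straight up 65 mm or more before moving aside. It stands by itself on a flat floor
- log_bar (a point): middle of the stop log's handle: round steel bar 12 mm thick, straight for 70 mm along the log's x, its axis 84 mm above the log's underside, 34 mm above its top face
- tray: grey plastic drip tray fixed to the table, outside 290 (its x) x 210 (its y) x 38 mm, walls and floor 5 mm thick, empty at the start. Origin at the centre of its underside
- cup: black paper-type cup, 80 mm across, 95 mm tall. Origin at the centre of its underside. Not part of the job: leave it where it is
- spool_a: small thread spool, 30 mm diameter, 34 mm tall. Origin at the centre of its underside. Not part of the job: leave it where it is
- spool_b: small thread spool, 30 mm diameter, 34 mm tall. Origin at the centre of its underside. Not part of the job: leave it where it is
- jar: small glass varnish jar with a black lid, 40 mm diameter, 50 mm tall. Origin at the centre of its underside. Not part of the job: leave it where it is
- cobble_a: river stone 45 mm across, 35 mm tall, on the channel bed upstream of the stop log. Origin at the centre of its underside. Not part of the job: leave it where it is
- cobble_b: river stone 50 mm across, 40 mm tall, on the channel bed upstream of the stop log. Origin at the centre of its underside. Not part of the job: leave it where it is

How it is judged:
On the way, in this order (a step that is already met when the one before it is completed fails the run):
1. the stone lies released in the drip tray, while the gate is still shut (under 2 mm) and the stop log still stands in its guides (x of stone in the frame of tray between -0.12 and 0.12 m and y of stone in the frame of tray between -0.085 and 0.085 m and z of stone in the frame of tray between -0.005 and 0.015 m and contact force between the fingers and stone below 0.05 N and linear speed of stone below 0.02 m/s and angular speed of stone below 0.2 rad/s and value of joint gate below 0.002 m and distance of stop_log from where it was at the start of the episode below 0.012 m), for 0.2 s.
2. the gate is open by one and a half effective turns (18 mm, give or take 1 mm, a twelfth of a turn), the wheel let go, while the stop log still stands in its guides (value of joint gate between 0.017 and 0.019 m and contact force between the fingers and flume below 0.05 N and distance of stop_log from where it was at the start of the episode below 0.012 m), for 0.2 s.
3. the stop log stands upright on the tray's floor, released (x of stop_log in the frame of tray between -0.12 and 0.12 m and y of stop_log in the frame of tray between -0.085 and 0.085 m and z of stop_log in the frame of tray between -0.005 and 0.015 m and contact force between the fingers and stop_log below 0.05 N and linear speed of stop_log below 0.02 m/s and angular speed of stop_log below 0.2 rad/s and angle between stop_log's own z axis and vertical below 0.15 rad), for 0.2 s.
At the end, for the whole second after the job is handed in: Gate open by one and a half effective turns (18 mm +/- 1 mm, a twelfth of a turn); stone and stop log at rest on the floor of the drip tray, centres 20 mm clear of its walls, the log upright within 0.15 rad; the upstream stones within 20 mm and other things within 30 mm of where they were (value of joint gate between 0.017 and 0.019 m and x of stone in the frame of tray between -0.12 and 0.12 m and y of stone in the frame of tray between -0.085 and 0.085 m and z of stone in the frame of tray between -0.005 and 0.015 m and linear speed of each of stone, stop_log below 0.02 m/s and angular speed of each of stone, stop_log below 0.2 rad/s and x of stop_log in the frame of tray between -0.12 and 0.12 m and y of stop_log in the frame of tray between -0.085 and 0.085 m and z of stop_log in the frame of tray between -0.005 and 0.015 m and angle between stop_log's own z axis and vertical below 0.15 rad and distance of each of cup, spool_a, spool_b, jar from where it was at the start of the episode below 0.03 m and distance of each of cobble_a, cobble_b from where it was at the start of the episode below 0.02 m); the robot touches nothing.
It fails at once if the stone was dropped (fell freely faster than 0.9 m/s) (linear speed of stone above 0.9 m/s and contact force between the fingers and stone below 0.05 N).
It fails at once if the stop log was dropped (fell freely faster than 0.9 m/s) (linear speed of stop_log above 0.9 m/s and contact force between the fingers and stop_log below 0.05 N).
It fails at once if the stop log was drawn before the gate was set (distance of stop_log from where it was at the start of the episode above 0.04 m and value of joint gate below 0.015 m).
It fails at once if a stone upstream was moved more than 20 mm (distance of any of cobble_a, cobble_b from where it was at the start of the episode above 0.02 m).
It fails at once if a bystander on the table was moved more than 30 mm (distance of any of cup, spool_a, spool_b, jar from where it was at the start of the episode above 0.03 m).
It also fails if it takes over 72 s, if anything falls off the work surface, if the arm or the gripper's body presses on something with over 40 N, if the wrist force passes 120 N, or if a joint passes its speed limit or range.

ROBOT

A 6-joint arm with a two-finger parallel gripper is mounted at the origin on the work surface. World frame = base frame: x ahead of the robot, y to its left, z up, the work surface at z = 0. Lengths are in m, angles in rad, forces in N, time in s.
With the tool pointing down it reaches from about 0.25 to 0.775 m from the base axis. Payload 4 kg.
Tool frame: the origin (TCP) lies midway between the tips of the shut fingers; the grasp point (between the pads) lies 19 mm behind it; z points along the fingers, y is the line along which they close (so a half turn about z gives the same grasp; the last joint's range is limited). The gripper opens to 94 mm and grips with 3 to 60 N. Pads are 16 mm wide; open, the fingers measure 119 mm over their backs; the gripper's body (75 mm by 177 mm) begins 78 mm behind the grasp point.
Start: joints at [1.149, 0.087, 1.371, -0, 1.684, -0.103], TCP at [0.172, 0.522, 0.206] pointing down, gripper open.
Joint ranges: [-3.1, 3.1], [-0.76, 2.03], [0.27, 2.55], [-1.08, 4.22], [0.17, 2.65], [-2.57, 2.57]. Speed limits (rad/s): [2.79, 2.79, 3.14, 3.14, 3.14, 3.14].

INTERFACE

Orientations are given as a rotation vector (axis times angle).
In Python, from workcell import bot, viewer, workorder, spotter gives the robot as it stands.
- The arm moves only by the tool apply_moves, never from a script. Its argument "motion" is a list of rows, each a list of 6 numbers: the shift along the world's x, y, z in cm, then the turn, a rotation vector about the world's x, y, z in rad. In form: [[x, y, z, rx, ry, rz], ...]. A call has 1 to 10 rows; each row is the pose to reach, as a shift and turn from the pose commanded when the call began; what a row does not reach only later rows make up. A row lasts 1/12 s, in which the tool goes at most 41.7 mm and 7.16 degrees, less where a joint would pass 70% of its speed; a pose out of reach is approached as far as the arm can. A call with a gripper value outside its range is refused whole. "hand" is the opening, from -1 (shut) to 1 (fully open), set as the call begins (left out, the last holds). The fingers move at their own pace and stop on an object; "squeeze" is the grip in N (left out, the last holds). Time passes only in rows, so rows that repeat a pose let the fingers close. It gives the time, the measured TCP pose, the force, the opening and the grip force at its end, in the units of the state.
- bot.get_obs(): the state, without advancing time (a new reading comes with each control period).
- viewer.grab_frame(name): name is "scene" or "side" or "wrist"; returns a dict with "pixels" (384x512x3 uint8, red, green, blue), "range_z" (384x512 float32, m along the optical axis (not along the pixel's ray), 0 where there is no reading), "vertical_fov" (degrees; the focal length in pixels is half the picture's height over the tangent of half this angle, whatever the lens; pixels are square), "cx", "cy" (the principal point, pixels), "world_to_cam" (4x4, takes a point from world to camera coordinates); the wrist camera has in their place "tool_from_camera" (4x4, takes a point from camera to tool coordinates, whose origin is the TCP and whose axes are the flange's). Camera axes: x right, y up, looking along -z (the intrinsics and any distortion apply to the point x, -y, -z); pixel columns grow to the right and rows downward; lengths in m; the calibration is good to about 2 mm. A picture is of the moment at which its call begins: read the wrist's pose just before it.
- workorder.hand_in(): hands the job in; it is judged then, once.
Trained networks look in the newest picture that a camera, given by its name, has taken for a name from the list of things; names that differ only in an ending like _2 or _b are one class to them, and where a whole thing is asked for, a point or a joint stands for the part that bears it (a point fixed in the world has none). Each returns a list of dicts, best first, with "conf" (0 to 1); they miss things now and then, are a little off and sometimes report something else, mostly with a low value. They report only what shows in the picture. A call takes as long as a camera call.
- spotter.masks_of(query, camera): "pixels" (384x512 bool, what is visible of it) and "xy" ([column, row] in pixels, amid what is visible of it).
The state is a dict: "time_s": time; "joints": joint angles; "qvel": joint speeds; "effort": joint torques, N m; "ee_pos": TCP position; "orientation": TCP orientation; "force": force on the tool from outside, world axes, zero at the start; "torque": the same for the moment, N m; "grip_width": finger opening in m; "finger_force": force on a finger pad.
Only numpy, scipy, OpenCV 4.12 (cv2) and the standard library are available. Lean on these libraries where they do the work, as an engineer would, in place of code of your own. Each camera call takes 0.05 s, during which the arm holds its last target. There are 200 camera calls.

## Working session

There is one attempt and no reset: what is moved stays moved. The work goes in short steps, Python scripts to look and compute and a tool call to move; the robot and the scene stay as the last step left them, time stands still between calls to the robot, and variables do not carry over. Pictures are saved under pics/ and viewed, at most 10 in all, crops included, and the job is handed in when it is done.

Besides the shell and the picture viewer there is one more tool, called after "Emit:" as a command line: name --pt "numbers of a row" for each row, then --argument value for the rest. apply_moves: Moves the arm, as the interface text tells. Its arguments: {"type":"object","properties":{"motion":{"type":"array"},"hand":{"type":"number"},"squeeze":{"type":"number"}},"required":["motion"]}

```bash
mkdir -p pics; cat > h.py <<'E'
import numpy as np, cv2
from scipy.spatial.transform import Rotation as R
from workcell import bot, viewer, workorder, spotter
def grab(n):
    o=bot.get_obs(); f=viewer.grab_frame(n)
    f['f']=192/np.tan(np.radians(f['vertical_fov'])/2)
    if 'world_to_cam' in f: f['c2w']=np.linalg.inv(f['world_to_cam'])
    else:
        T=np.eye(4); T[:3,:3]=R.from_rotvec(o['orientation']).as_matrix(); T[:3,3]=o['ee_pos']
        f['c2w']=T@f['tool_from_camera']
    return f
def cloud(f,m=None):
    d=f['range_z']; v,u=np.mgrid[:384,:512]
    P=np.stack([(u-f['cx'])/f['f']*d,-(v-f['cy'])/f['f']*d,-d,np.ones_like(d)],-1)@f['c2w'].T
    P=P[...,:3]; P[d<=0]=np.nan
    return P if m is None else P[m&(d>0)]
def proj(f,p):
    q=np.linalg.inv(f['c2w'])@np.r_[p,1]; return f['cx']+f['f']*q[0]/-q[2], f['cy']-f['f']*q[1]/-q[2]
def save(f,n): cv2.imwrite('pics/'+n,f['pixels'][...,::-1])
E
python3 - <<'E'
from h import *
np.set_printoptions(precision=3,suppress=True)
print(bot.get_obs())
ims=[]
for c in ['scene','side']:
    f=grab(c); ims.append(f['pixels']); print(c,[k for k in f],f['f'],f['cx'],f['cy'],f['c2w'][:3,3])
    for n in ['flume','hub','handle','stone','stop_log','log_bar','tray','cup','spool_a','jar','cobble_a']:
        for r in spotter.masks_of(n,c)[:3]:
            if r['conf']<.3: continue
            p=cloud(f,r['pixels'])
            print(n,round(r['conf'],2),np.round(r['xy']),len(p), np.nanmedian(p,0) if len(p) else '', np.percentile(p,[3,97],axis=0).round(3).tolist() if len(p) else '')
    save(f,c+'.png')
E
```

```text
{'time_s': 0.0, 'joints': array([ 1.149,  0.088,  1.372, -0.   ,  1.684, -0.103]), 'qvel': array([-0.   , -0.   ,  0.001, -0.001,  0.   , -0.002]), 'effort': array([  0.   , -34.018, -30.242,   0.072,   0.033,  -0.   ]), 'ee_pos': array([0.172, 0.522, 0.204]), 'orientation': array([-0.499, -3.101,  0.003]), 'force': array([-0.341,  0.158,  0.299]), 'torque': array([0.051, 0.047, 0.029]), 'finger_force': 0.0, 'grip_width': 0.09376660628459062}
scene ['pixels', 'range_z', 'vertical_fov', 'cx', 'cy', 'world_to_cam', 'f', 'c2w'] 348.9945248261643 255.2323731885095 187.3233480523458 [0.827 0.548 1.032]
flume 0.73 [288. 292.] 16454 [0.576 0.353 0.047] [[0.495, -0.064, 0.034], [0.683, 0.618, 0.202]]
hub 0.81 [234. 177.] 793 [0.57  0.018 0.198] [[0.512, -0.047, 0.181], [0.626, 0.071, 0.25]]
hub 0.62 [215. 130.] 3626 [ 0.477 -0.352  0.006] [[0.332, -0.456, -0.0], [0.618, -0.235, 0.037]]
handle 0.5 [250. 176.] 66 [0.548 0.066 0.244] [[0.541, 0.058, 0.217], [0.554, 0.071, 0.254]]
stone 0.78 [253. 248.] 219 [0.606 0.19  0.082] [[0.583, 0.165, 0.06], [0.624, 0.206, 0.089]]
stop_log 0.71 [283. 282
[... 1752 characters left out ...]
.345, 0.298, 0.095]]
spool_a 0.65 [212. 282.] 170 [ 0.365 -0.051  0.033] [[0.354, -0.061, 0.004], [0.378, -0.034, 0.036]]
spool_a 0.57 [267. 186.] 1419 [0.557 0.008 0.198] [[0.507, -0.052, 0.048], [0.63, 0.123, 0.249]]
spool_a 0.51 [315. 196.] 96 [0.752 0.039 0.032] [[0.744, 0.032, 0.005], [0.765, 0.053, 0.037]]
jar 0.89 [232. 322.] 335 [ 0.356 -0.173  0.049] [[0.342, -0.185, 0.014], [0.374, -0.153, 0.052]]
cobble_a 0.62 [198. 140.] 140 [0.556 0.399 0.073] [[0.54, 0.386, 0.048], [0.576, 0.425, 0.081]]
cobble_a 0.59 [215. 127.] 138 [0.632 0.414 0.077] [[0.616, 0.401, 0.064], [0.656, 0.435, 0.085]]
cobble_a 0.31 [251. 173.] 179 [0.539 0.052 0.236] [[0.532, 0.047, 0.207], [0.551, 0.063, 0.253]]
```

View pics.

View pics/scene.png

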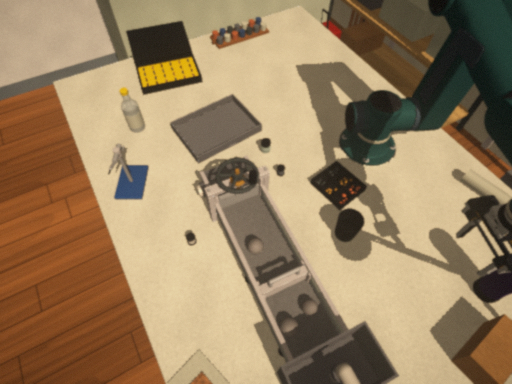

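View pics/side.png

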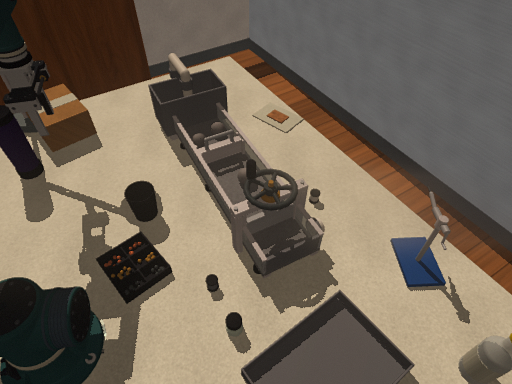

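```bash
python3 - <<'E'
from h import *
np.set_printoptions(precision=4,suppress=True)
for c in ['scene','side']:
    f=grab(c); P=cloud(f); x,y,z=P[...,0],P[...,1],P[...,2]
    # rim top
    m=(z>.190)&(z<.204)&(abs(x-.567)<.09)&(abs(y-.011)<.09)
    (cx,cy),rr=cv2.minEnclosingCircle(P[m][:,:2].astype(np.float32)); print(c,'rim',cx,cy,rr,m.sum())
    m=(z>.235)&(z<.27)&(abs(x-.567)<.08)&(abs(y-.011)<.08); print('handle',P[m].mean(0),m.sum(), P[m].min(0),P[m].max(0))
    m=(z>.12)&(z<.15)&(abs(x-.59)<.08)&(abs(y-.32)<.05); p=P[m]; q=p[:,:2]-p[:,:2].mean(0); v=np.linalg.svd(q)[2][0]; t=q@v
    print('bar',p.mean(0),p[:,:2].mean(0)+v*(t.min()+t.max())/2,v,np.degrees(np.arctan2(v[1],v[0])),t.min(),t.max(),len(p))
    m=(z>.16)&(z<.174)&(abs(x-.567)<.13)&(abs(y-.011)<.05); p=P[m]; print('yoke',cv2.minAreaRect(p[:,:2].astype(np.float32)))
    m=(z>.030)&(z<.045)&(abs(x-.477)<.19)&(abs(y+.345)<.15); p=P[m]; print('tray',cv2.minAreaRect(p[:,:2].astype(np.float32)))
    m=(z>.055)&(z<.095)&(abs(x-.59)<.06)&(abs(y-.185)<.05); p=P[m]; print('stone',p.mean(0),cv2.minEnclosingCircle(p[:,:2].astype(np.float32)),p[:,2].max())
    m=(z>.100)&(z<.11)&(abs(x-.59)<.15)&(y>.05)&(y<.48); p=P[m]; print('walls',cv2.minAreaRect(p[:,:2].astype(np.float32)),m.sum())
E
```

```text
scene rim 0.5679284930229187 0.010817201808094978 0.06464207917451859 692
handle [0.5455 0.063  0.2471] 62 [0.5329 0.0516 0.2353] [0.5555 0.0708 0.2541]
bar [0.5921 0.3197 0.1331] [0.5908 0.3198] [ 0.9971 -0.0765] -4.385932576405669 -0.04836595103783889 0.04575590837619273 161
yoke ((0.5676296353340149, 0.013922454789280891), (0.039100758731365204, 0.2024364471435547), 86.34001159667969)
tray ((0.47593924403190613, -0.3460237979888916), (0.2918689548969269, 0.21533596515655518), 5.3447675704956055)
stone [0.6057 0.1886 0.0806] ((0.6047738790512085, 0.1857454925775528), 0.024538524448871613) 0.0913321019053136
walls ((0.5859215259552002, 0.265096515417099), (0.4425864815711975, 0.17157849669456482), 85.6425552368164) 1435
side rim 0.5664039254188538 0.007707328535616398 0.06498309969902039 1045
handle [0.5405 0.0544 0.2472] 92 [0.5314 0.0459 0.2351] [0.5541 0.0675 0.2542]
bar [0.5861 0.315  0.1316] [0.5888 0.3148] [-0.9965  0.0836] 175.2028843713323 -0.04917050125198263 0.04373667721357641 129
yoke ((0.566139280796051, 0.007784403860569), (0.04570622369647026, 0.20315474271774292), 80.90406799316406)
tray ((0.47611308097839355, -0.34765157103538513), (0.2904495894908905, 0.21023568511009216), 5.1910529136657715)
stone [0.5884 0.1788 0.0783] ((0.5943526029586792, 0.18218472599983215), 0.021096928045153618) 0.09015046205242316
walls ((0.5867702960968018, 0.275174081325531), (0.4214269816875458, 0.17197516560554504), 85.50130462646484) 881
```

The scene view shows the flume running from the handwheel at (235,175) past the stone at (253,243) and the stop log at (286,275). The tray is at (215,128). The side view shows the same layout, with the handle at (250,170). The networks' finds agree with both pictures.

Emit:
apply_moves --pt "0 0 4 0 0 0" --pt "4 -3 6 0 0 0.1" --pt "43 -33.7 6 0 0 0.24" --pt "43 -33.7 6 0 0 0.24" --pt "43 -33.7 6 0 0 0.24" --pt "43 -33.7 6 0 0 0.24" --pt "43 -33.7 6 0 0 0.24" --pt "43 -33.7 6 0 0 0.24" --pt "43 -33.7 6 0 0 0.24" --pt "43 -33.7 6 0 0 0.24" --hand 1

```text
time_s: 2.13
ee_pos: [0.4636, 0.294, 0.2642]
orientation: [0.124, 3.139, 0.001]
force: [0.6, -0.1, -0.1]
grip_width: 0.0944
finger_force: 0.0
```

Emit:
apply_moves --pt "10.5 -8.2 0 0 0 0" --pt "10.5 -8.2 0 0 0 0" --pt "10.5 -8.2 0 0 0 0" --pt "10.5 -8.2 0 0 0 0" --pt "10.5 -8.2 0 0 0 0" --pt "10.5 -8.2 0 0 0 0"

```text
time_s: 2.63
ee_pos: [0.567, 0.2136, 0.2635]
orientation: [-0.125, -3.138, -0.001]
force: [-0.3, 0.3, -0.2]
grip_width: 0.0941
finger_force: 0.0
```

```bash
python3 - <<'E'
from h import *
np.set_printoptions(precision=4,suppress=True)
print(bot.get_obs()['ee_pos'])
f=grab('wrist'); save(f,'w1.png'); P=cloud(f); x,y,z=P[...,0],P[...,1],P[...,2]
for n in ['stone','log_bar','handle']:
    for r in spotter.masks_of(n,'wrist')[:2]:
        p=cloud(f,r['pixels']); print(n,r['conf'],r['xy'],len(p),np.median(p,0) if len(p) else '')
        if n=='stone': print(cv2.minEnclosingCircle(p[:,:2].astype(np.float32)),p.min(0),p.max(0))
m=(z>.12)&(z<.15)&(abs(x-.59)<.08)&(abs(y-.32)<.05); p=P[m]
if len(p)>20: print('bar',cv2.minAreaRect(p[:,:2].astype(np.float32)),p[:,2].max())
m=(z>.055)&(z<.095)&(abs(x-.6)<.05)&(abs(y-.185)<.045); p=P[m]
if len(p)>20: print('stone',p.mean(0),cv2.minEnclosingCircle(p[:,:2].astype(np.float32)),p[:,2].max())
m=(abs(x-.57)<.05)&(abs(y-.185)<.06)&(z<.055);print('bed',np.nanmedian(z[m]))
print(proj(f,bot.get_obs()['ee_pos']))
E
```

```text
[0.567  0.2136 0.2635]
stone 0.71 [236.9, 196.1] 907 [0.5972 0.1854 0.082 ]
((0.6067595481872559, 0.18365970253944397), 0.029460590332746506) [0.5774 0.161  0.0424] [0.6341 0.2086 0.09  ]
log_bar 0.75 [331.1, 174.4] 2467 [0.5711 0.3148 0.0943]
handle 0.86 [62.1, 193.1] 1565 [0.5412 0.0668 0.2423]
bar ((0.5779744386672974, 0.3194037079811096), (0.012345362454652786, 0.0727110505104065), 85.80374908447266) 0.1366294437246257
stone [0.5979 0.1853 0.0811] ((0.6008932590484619, 0.18432801961898804), 0.024626268073916435) 0.08996936727285687
bed 0.044232405925841795
(np.float64(255.98047964659483), np.float64(220.0729550459955))
```

View pics/w1.png

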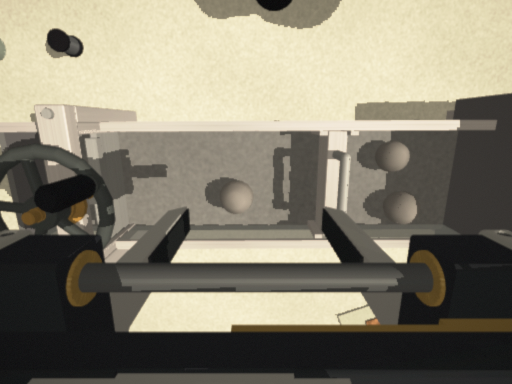

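The wrist view shows the stone at (237,196), clear of the walls, with the bar handle at (345,180) and the wheel handle at (63,193). The stone's centre is at about (0.601, 0.184).

Emit:
apply_moves --pt "3.4 -3.0 -2 0 0 0" --pt "3.4 -3.0 -5 0 0 0" --pt "3.4 -3.0 -9 0 0 0" --pt "3.4 -3.0 -12 0 0 0" --pt "3.4 -3.0 -15 0 0 0" --pt "3.4 -3.0 -15 0 0 0" --pt "3.4 -3.0 -15 0 0 0"

```text
time_s: 3.42
ee_pos: [0.5994, 0.1843, 0.1126]
orientation: [-0.121, -3.135, 0.001]
force: [-0.1, -0.4, 0.6]
grip_width: 0.0943
finger_force: 0.0
```

Emit:
apply_moves --pt "0 0 -3 0 0 0" --pt "0.1 0 -5 0 0 0" --pt "0.1 0 -6.3 0 0 0" --pt "0.1 0 -6.3 0 0 0" --pt "0.1 0 -6.3 0 0 0"

```text
time_s: 3.83
ee_pos: [0.603, 0.1841, 0.0527]
orientation: [0.123, 3.137, 0.001]
force: [0.7, -0.3, -0.1]
grip_width: 0.0941
finger_force: 0.0
```

Emit:
apply_moves --pt "0 0 0 0 0 0" --pt "0 0 0 0 0 0" --pt "0 0 0 0 0 0" --pt "0 0 0 0 0 0" --pt "0 0 0 0 0 0" --pt "0 0 0 0 0 0" --pt "0 0 0 0 0 0" --pt "0 0 0 0 0 0" --hand -1 --squeeze 18

```text
time_s: 4.5
ee_pos: [0.6023, 0.1833, 0.051]
orientation: [-0.124, -3.139, 0.001]
force: [-1.1, -0.5, -0.0]
grip_width: 0.0484
finger_force: 18.0
```

Emit:
apply_moves --pt "0 0 2 0 0 0" --pt "0 0 6 0 0 0" --pt "0 0 10 0 0 0" --pt "0 0 14 0 0 0" --pt "0 0 18 0 0 0" --pt "0 0 22 0 0 0" --pt "0 0 25 0 0 0" --pt "0 0 25 0 0 0"

```text
time_s: 5.17
ee_pos: [0.6042, 0.184, 0.3099]
orientation: [0.123, 3.125, 0.006]
force: [-0.9, -0.8, -0.5]
grip_width: 0.0483
finger_force: 18.0
```

Emit:
apply_moves --pt "-1 -3.5 0 0 0 0" --pt "-2 -7 0 0 0 0" --pt "-3 -11 0 0 0 0" --pt "-4 -15 0 0 0 0" --pt "-5 -19 0 0 0 0" --pt "-6 -23 0 0 0 0" --pt "-7 -27 0 0 0 0" --pt "-8 -31 0 0 0 0" --pt "-9 -35 0 0 0 0" --pt "-10 -39 0 0 0 0"

```text
time_s: 6.0
ee_pos: [0.501, -0.2079, 0.2989]
orientation: [-0.123, -3.137, -0.002]
force: [0.8, -0.2, -1.4]
grip_width: 0.0484
finger_force: 18.0
```

Emit:
apply_moves --pt "-1 -4 0 0 0 0" --pt "-2 -8 -2 0 0 0" --pt "-2.2 -12 -4 0 0 0" --pt "-2.2 -16 -6 0 0 0" --pt "-2.2 -18.3 -9 0 0 0" --pt "-2.2 -18.3 -13 0 0 0" --pt "-2.2 -18.3 -17 0 0 0" --pt "-2.2 -18.3 -20 0 0 0" --pt "-2.2 -18.3 -20 0 0 0" --pt "-2.2 -18.3 -20 0 0 0"

```text
time_s: 6.83
ee_pos: [0.4784, -0.3877, 0.0971]
orientation: [-0.124, -3.133, -0.009]
force: [0.2, 0.1, -1.8]
grip_width: 0.0486
finger_force: 18.0
```

Emit:
apply_moves --pt "0 -0.2 -3 0 0 0" --pt "0 -0.2 -5.5 0 0 0" --pt "0 -0.2 -7 0 0 0" --pt "0 -0.2 -7.8 0 0 0" --pt "0 -0.2 -8.3 0 0 0" --pt "0 -0.2 -8.3 0 0 0" --pt "0 -0.2 -8.3 0 0 0"

```text
time_s: 7.42
ee_pos: [0.4815, -0.3924, 0.0202]
orientation: [0.123, 3.136, -0.004]
force: [-0.1, 0.1, -1.3]
grip_width: 0.0482
finger_force: 18.0
```

Emit:
apply_moves --pt "0 0 0 0 0 0" --pt "0 0 -0.2 0 0 0" --pt "0 0 -0.3 0 0 0"

```text
time_s: 7.67
ee_pos: [0.4808, -0.3919, 0.016]
orientation: [0.124, 3.138, -0.002]
force: [-0.8, 0.3, -1.7]
grip_width: 0.0483
finger_force: 18.0
```

Emit:
apply_moves --pt "0 0 -0.2 0 0 0" --pt "0 0 -0.3 0 0 0" --pt "0 0 -0.3 0 0 0"

```text
time_s: 7.92
ee_pos: [0.48, -0.3912, 0.0114]
orientation: [-0.124, -3.139, -0.001]
force: [0.1, 0.0, -1.8]
grip_width: 0.0483
finger_force: 18.0
```

Emit:
apply_moves --pt "0 0 -0.1 0 0 0" --pt "0 0 -0.1 0 0 0"

```text
time_s: 8.08
ee_pos: [0.4803, -0.3915, 0.011]
orientation: [0.124, 3.139, 0.0]
force: [-1.2, -0.6, -0.8]
grip_width: 0.0484
finger_force: 18.0
```

Emit:
apply_moves --pt "0 0 -0.1 0 0 0" --pt "0 0 -0.1 0 0 0" --pt "0 0 -0.1 0 0 0" --pt "0 0 -0.1 0 0 0" --hand 0.5

```text
time_s: 8.42
ee_pos: [0.4804, -0.3916, 0.0101]
orientation: [0.124, 3.139, -0.0]
force: [-0.1, 0.3, -0.1]
grip_width: 0.0694
finger_force: 0.0
```

Emit:
apply_moves --pt "0 0 1 0 0 0" --pt "0 0 4 0 0 0" --pt "0 0 8 0 0 0" --pt "0 0 12 0 0 0" --pt "0 0 16 0 0 0" --pt "0 0 20 0 0 0" --pt "0 0 24 0 0 0" --pt "0 0 29 0 0 0" --pt "0 0 29 0 0 0"

```text
time_s: 9.17
ee_pos: [0.4815, -0.3926, 0.3107]
orientation: [0.123, 3.127, -0.017]
force: [-0.5, 0.9, 0.4]
grip_width: 0.0705
finger_force: 0.0
```

```bash
python3 - <<'E'
from h import *
np.set_printoptions(precision=4,suppress=True)
for c in ['wrist','scene','side']:
    f=grab(c); P=cloud(f); x,y,z=P[...,0],P[...,1],P[...,2]
    for r in spotter.masks_of('stone',c)[:2]:
        p=cloud(f,r['pixels']); print(c,'stone',r['conf'],len(p),np.median(p,0) if len(p) else '')
    m=(z>.235)&(z<.27)&(abs(x-.567)<.08)&(abs(y-.011)<.08)
    if c!='wrist':
        p=P[m];print('handle',len(p),cv2.minEnclosingCircle(p[:,:2].astype(np.float32)))
        m=(z>.248)&(z<.256)&(abs(x-.567)<.08)&(abs(y-.011)<.08);p=P[m];print('handletop',len(p),p.mean(0),cv2.minEnclosingCircle(p[:,:2].astype(np.float32)))
E
```

```text
wrist stone 0.89 661 [ 0.4779 -0.3896  0.0418]
wrist stone 0.18 1279 [0.5729 0.0057 0.0624]
handle 63 ((0.5427313446998596, 0.060272056609392166), 0.012830303981900215)
handletop 32 [0.5446 0.0617 0.2515] ((0.5445593595504761, 0.06174560636281967), 0.009523171931505203)
side stone 0.45 186 [ 0.4833 -0.3818  0.0458]
handle 0 ((0.0, 0.0), 0.0)
handletop 0 [nan nan nan] ((0.0, 0.0), 0.0)<stdin>:10: RuntimeWarning: Mean of empty slice.
  ret = um.true_divide(
```

Emit:
apply_moves --pt "0.6 4 1 0 0 0" --pt "1.1 8 1 0 0 0" --pt "1.6 12 1 0 0 0" --pt "2.2 16 1 0 0 0" --pt "2.7 20 1 0 0 0" --pt "3.3 24 1 0 0 0" --pt "3.9 28 1 0 0 0" --pt "4.4 32 1 0 0 0" --pt "5 36 1 0 0 0" --pt "5.5 40 1 0 0 0"

```text
time_s: 10.3
ee_pos: [0.5344, 0.0106, 0.3072]
orientation: [-0.124, -3.135, -0.0]
force: [0.7, -0.7, 0.1]
grip_width: 0.0703
finger_force: 0.0
```

Emit:
apply_moves --pt "0.4 3 0 0 0 0" --pt "0.7 5.2 0 0 0 0" --pt "0.7 5.2 0 0 0 0" --pt "0.7 5.2 0 0 0 0"

```text
time_s: 10.63
ee_pos: [0.5416, 0.0614, 0.3075]
orientation: [-0.12, -3.135, 0.001]
force: [-0.6, -0.8, 0.2]
grip_width: 0.0706
finger_force: 0.0
```

```bash
python3 - <<'E'
from h import *
np.set_printoptions(precision=4,suppress=True)
print(bot.get_obs()['ee_pos'])
f=grab('wrist'); save(f,'w2.png'); P=cloud(f); x,y,z=P[...,0],P[...,1],P[...,2]
near=(abs(x-.567)<.09)&(abs(y-.011)<.09)
m=(z>.240)&(z<.258)&near; p=P[m]
if len(p): print('handletop',len(p),p.mean(0),cv2.minEnclosingCircle(p[:,:2].astype(np.float32)))
m=(z>.190)&(z<.203)&near; p=P[m]; print('rim',len(p),cv2.minEnclosingCircle(p[:,:2].astype(np.float32)))
c=p[:,:2].mean(0); A=np.c_[2*p[:,:2],np.ones(len(p))]
for n in ['handle','stem_top','hub']:
    for r in spotter.masks_of(n,'wrist')[:1]:
        p=cloud(f,r['pixels']); print(n,r['conf'],r['xy'],len(p),np.median(p,0),p[:,2].max())
q=P[(z>.206)&(z<.224)&(abs(x-.567)<.03)&(abs(y-.009)<.03)]; print('stem',len(q),q.mean(0) if len(q) else '')
E
```

```text
[0.5416 0.0614 0.3075]
handletop 473 [0.5413 0.0596 0.2495] ((0.5428527593612671, 0.05949333682656288), 0.011545084416866302)
rim 4195 ((0.5662333369255066, 0.010111287236213684), 0.06479647010564804)
handle 0.58 [254.7, 195.0] 627 [0.5387 0.0601 0.2489] 0.2530034879396498
stem_top 0.49 [210.5, 213.0] 122 [0.5647 0.0119 0.2148] 0.21638865334310747
hub 0.69 [219.2, 201.2] 4883 [0.5513 0.0193 0.1974] 0.3483940886246337
stem 112 [0.5654 0.0116 0.2134]
```

View pics/w2.png

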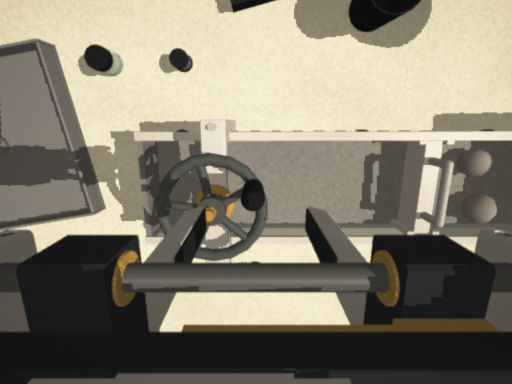

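The wrist view shows the handle at (254,195), between and ahead of the fingers, and the stem at (211,210). The wheel axis comes out at about (0.566, 0.010) and the handle at (0.543, 0.0595).

Emit:
apply_moves --pt "0.1 -0.2 0 0 0 0" --pt "0.1 -0.2 -1 0 0 0" --pt "0.1 -0.2 -4 0 0 0" --pt "0.1 -0.2 -7 0 0 0" --pt "0.1 -0.2 -9 0 0 0" --pt "0.1 -0.2 -9.6 0 0 0" --pt "0.1 -0.2 -9.6 0 0 0" --pt "0.1 -0.2 -9.6 0 0 0" --hand -0.04

```text
time_s: 11.5
ee_pos: [0.5435, 0.0582, 0.2145]
orientation: [0.125, 3.138, 0.0]
force: [0.5, 0.4, -0.5]
grip_width: 0.0453
finger_force: 0.0
```

Emit:
apply_moves --pt "0 0 0 0 0 0" --pt "0 0 0 0 0 0" --pt "0 0 0 0 0 0" --pt "0 0 0 0 0 0" --pt "0 0 0 0 0 0" --pt "0 0 0 0 0 0" --hand -1 --squeeze 8

```text
time_s: 12.0
ee_pos: [0.5438, 0.0585, 0.215]
orientation: [0.124, 3.137, -0.0]
force: [0.6, -0.3, 3.5]
grip_width: 0.0227
finger_force: 8.0
```

```bash
cat > c.py <<'E'
import sys,numpy as np
# rows for circle: axis, start pos, steps
A=np.array([.566,.010]); r=.0548
from workcell import bot
p=np.array(bot.get_obs()['ee_pos'][:2]); d=p-A; a=np.arctan2(d[1],d[0]); print('r',np.hypot(*d),'ang',a, bot.get_obs()['force'],bot.get_obs()['ee_pos'])
s=float(sys.argv[1]); n=int(sys.argv[2]); c=float(sys.argv[3]) if len(sys.argv)>3 else a
base=A+r*np.array([np.cos(c),np.sin(c)])
for e in range(int(sys.argv[4]) if len(sys.argv)>4 else 1):
    st=c+e*s*n; b=A+r*np.array([np.cos(st),np.sin(st)])
    print(st,[[*np.round((A+r*np.array([np.cos(st+s*k),np.sin(st+s*k)])-b)*100,2).tolist(),0,0,0] for k in range(1,n+1)])
E
python3 c.py 0.15 10 2.005 4
```

```text
r 0.05333173458130939 ang 2.000212794446119 [ 0.61281789 -0.29834249  3.5269489 ] [0.54379585 0.05848969 0.21500937]
2.005 [[-0.72, -0.4, 0, 0, 0], [-1.37, -0.9, 0, 0, 0], [-1.93, -1.5, 0, 0, 0], [-2.4, -2.17, 0, 0, 0], [-2.77, -2.91, 0, 0, 0], [-3.02, -3.69, 0, 0, 0], [-3.15, -4.5, 0, 0, 0], [-3.16, -5.32, 0, 0, 0], [-3.05, -6.13, 0, 0, 0], [-2.82, -6.92, 0, 0, 0]]
3.505 [[0.35, -0.74, 0, 0, 0], [0.8, -1.43, 0, 0, 0], [1.36, -2.03, 0, 0, 0], [1.99, -2.55, 0, 0, 0], [2.7, -2.97, 0, 0, 0], [3.46, -3.28, 0, 0, 0], [4.26, -3.46, 0, 0, 0], [5.08, -3.53, 0, 0, 0], [5.9, -3.48, 0, 0, 0], [6.7, -3.3, 0, 0, 0]]
5.005 [[0.77, 0.3, 0, 0, 0], [1.48, 0.7, 0, 0, 0], [2.12, 1.21, 0, 0, 0], [2.69, 1.81, 0, 0, 0], [3.15, 2.49, 0, 0, 0], [3.51, 3.22, 0, 0, 0], [3.76, 4.01, 0, 0, 0], [3.88, 4.82, 0, 0, 0], [3.89, 5.64, 0, 0, 0], [3.77, 6.45, 0, 0, 0]]
6.505 [[-0.24, 0.79, 0, 0, 0], [-0.6, 1.53, 0, 0, 0], [-1.06, 2.21, 0, 0, 0], [-1.61, 2.81, 0, 0, 0], [-2.26, 3.32, 0, 0, 0], [-2.97, 3.73, 0, 0, 0], [-3.73, 4.03, 0, 0, 0], [-4.53, 4.21, 0, 0, 0], [-5.35, 4.27, 0, 0, 0], [-6.17, 4.21, 0, 0, 0]]
```

```bash
sed -i 's/.tolist(),0,0,0\]/.tolist(),0,0,0,0]/' c.py; python3 c.py 0.15 3 2.005 7
```

```text
r 0.05333173458130939 ang 2.000212794446119 [ 0.61281789 -0.29834249  3.5269489 ] [0.54379585 0.05848969 0.21500937]
2.005 [[-0.72, -0.4, 0, 0, 0, 0], [-1.37, -0.9, 0, 0, 0, 0], [-1.93, -1.5, 0, 0, 0, 0]]
2.455 [[-0.47, -0.67, 0, 0, 0, 0], [-0.84, -1.41, 0, 0, 0, 0], [-1.09, -2.19, 0, 0, 0, 0]]
2.905 [[-0.13, -0.81, 0, 0, 0, 0], [-0.14, -1.63, 0, 0, 0, 0], [-0.03, -2.45, 0, 0, 0, 0]]
3.3549999999999995 [[0.23, -0.79, 0, 0, 0, 0], [0.58, -1.53, 0, 0, 0, 0], [1.04, -2.21, 0, 0, 0, 0]]
3.8049999999999997 [[0.55, -0.61, 0, 0, 0, 0], [1.19, -1.13, 0, 0, 0, 0], [1.9, -1.54, 0, 0, 0, 0]]
4.255 [[0.76, -0.31, 0, 0, 0, 0], [1.56, -0.5, 0, 0, 0, 0], [2.38, -0.56, 0, 0, 0, 0]]
4.705 [[0.82, 0.06, 0, 0, 0, 0], [1.62, 0.23, 0, 0, 0, 0], [2.39, 0.53, 0, 0, 0, 0]]
```

Emit:
apply_moves --pt "-0.72 -0.4 0.2 0 0 0" --pt "-1.37 -0.9 0.2 0 0 0" --pt "-1.93 -1.5 0.2 0 0 0"

```text
time_s: 12.25
ee_pos: [0.5237, 0.0425, 0.2153]
orientation: [0.124, 3.139, -0.002]
force: [4.7, -2.5, -3.1]
grip_width: 0.0223
finger_force: 8.0
```

Emit:
apply_moves --pt "-0.47 -0.67 0 0 0 0" --pt "-0.84 -1.41 0 0 0 0" --pt "-1.09 -2.19 0 0 0 0"

```text
time_s: 12.5
ee_pos: [0.5134, 0.0208, 0.2154]
orientation: [0.124, 3.137, 0.001]
force: [7.2, -1.5, -5.6]
grip_width: 0.0228
finger_force: 8.0
```

Emit:
apply_moves --pt "-0.13 -0.81 0 0 0 0" --pt "-0.14 -1.63 0 0 0 0" --pt "-0.03 -2.45 0 0 0 0"

```text
time_s: 12.75
ee_pos: [0.5129, -0.0015, 0.2154]
orientation: [0.122, 3.138, 0.008]
force: [6.3, 4.5, -3.9]
grip_width: 0.0224
finger_force: 8.0
```

Emit:
apply_moves --pt "0.23 -0.79 0 0 0 0" --pt "0.58 -1.53 0 0 0 0" --pt "1.04 -2.21 0 0 0 0"

```text
time_s: 13.0
ee_pos: [0.5221, -0.0232, 0.2154]
orientation: [-0.121, -3.137, -0.009]
force: [0.4, 4.9, -3.2]
grip_width: 0.0226
finger_force: 8.0
```

Emit:
apply_moves --pt "0.55 -0.61 0 0 0 0" --pt "1.19 -1.13 0 0 0 0" --pt "1.9 -1.54 0 0 0 0"

```text
time_s: 13.25
ee_pos: [0.5415, -0.0402, 0.2154]
orientation: [-0.123, -3.136, -0.002]
force: [-1.1, 3.9, -2.4]
grip_width: 0.0225
finger_force: 8.0
```

Emit:
apply_moves --pt "0.76 -0.31 0 0 0 0" --pt "1.56 -0.5 0 0 0 0" --pt "2.38 -0.56 0 0 0 0"

```text
time_s: 13.5
ee_pos: [0.566, -0.0465, 0.2155]
orientation: [-0.124, -3.137, 0.001]
force: [-3.3, 3.1, -2.6]
grip_width: 0.0225
finger_force: 8.0
```

Emit:
apply_moves --pt "0.82 0.06 0 0 0 0" --pt "1.62 0.23 0 0 0 0" --pt "2.39 0.53 0 0 0 0"

```text
time_s: 13.75
ee_pos: [0.5903, -0.0414, 0.2156]
orientation: [-0.125, -3.138, 0.003]
force: [-4.0, 0.3, -2.0]
grip_width: 0.0226
finger_force: 8.0
```

```bash
cat > stem.py <<'E'
from h import *
np.set_printoptions(precision=4,suppress=True)
for c in ['wrist','scene','side']:
    f=grab(c); P=cloud(f); x,y,z=P[...,0],P[...,1],P[...,2]
    rr=np.hypot(x-.566,y-.010); s=P[(rr<.009)&(z>.208)&(z<.26)]
    if len(s): print(c,'stem px',len(s),'z pct',np.percentile(s[:,2],[50,75,90,98]), 'mean xy',s[:,:2].mean(0))
    h=P[(rr<.066)&(rr>.052)&(z>.19)&(z<.206)]; print('  rim',len(h),np.nanmedian(h[:,2]) if len(h) else '')
    for r in spotter.masks_of('stem_top',c)[:1]:
        p=cloud(f,r['pixels']); print('  net',round(r['conf'],2),r['xy'],len(p),np.percentile(p,[50,90],axis=0) if len(p) else '')
E
python3 stem.py; python3 c.py 0.15 3 5.155 4
```

```text
wrist stem px 357 z pct [0.2194 0.2199 0.2203 0.2207] mean xy [0.5656 0.0085]
  rim 5384 0.19767453857204456
  net 0.93 [321.9, 180.1] 441 [[0.5649 0.0082 0.219 ]
 [0.5707 0.0128 0.2202]]
scene stem px 23 z pct [0.219  0.221  0.2215 0.222 ] mean xy [0.5679 0.0112]
  rim 393 0.19724179296143474
  net 0.56 [233.4, 196.3] 316 [[0.5871 0.0124 0.0828]
 [0.6254 0.0179 0.1124]]
side stem px 38 z pct [0.2176 0.2199 0.221  0.223 ] mean xy [0.5654 0.0068]
  rim 506 0.19802338546728881
  net 0.69 [266.1, 217.1] 764 [[0.5603 0.0051 0.0872]
 [0.6224 0.0106 0.1162]]
r 0.05659970662430492 ang -1.125098352305766 [ 1.17314366 -0.81969512 -4.05164534] [ 0.59039944 -0.04107048  0.21584518]
5.155 [[0.71, 0.41, 0, 0, 0, 0], [1.36, 0.91, 0, 0, 0, 0], [1.92, 1.51, 0, 0, 0, 0]]
5.605 [[0.47, 0.68, 0, 0, 0, 0], [0.83, 1.41, 0, 0, 0, 0], [1.07, 2.2, 0, 0, 0, 0]]
6.055 [[0.13, 0.81, 0, 0, 0, 0], [0.13, 1.63, 0, 0, 0, 0], [0.01, 2.45, 0, 0, 0, 0]]
6.505 [[-0.24, 0.79, 0, 0, 0, 0], [-0.6, 1.53, 0, 0, 0, 0], [-1.06, 2.21, 0, 0, 0, 0]]
```

```bash
python3 c.py 0.2 10 5.155 3
```

```text
r 0.05659970662430492 ang -1.125098352305766 [ 1.17314366 -0.81969512 -4.05164534] [ 0.59039944 -0.04107048  0.21584518]
5.155 [[0.94, 0.57, 0, 0, 0, 0], [1.74, 1.3, 0, 0, 0, 0], [2.39, 2.19, 0, 0, 0, 0], [2.84, 3.19, 0, 0, 0, 0], [3.09, 4.25, 0, 0, 0, 0], [3.12, 5.35, 0, 0, 0, 0], [2.93, 6.42, 0, 0, 0, 0], [2.53, 7.44, 0, 0, 0, 0], [1.94, 8.36, 0, 0, 0, 0], [1.18, 9.15, 0, 0, 0, 0]]
7.155 [[-0.9, 0.62, 0, 0, 0, 0], [-1.91, 1.04, 0, 0, 0, 0], [-2.98, 1.26, 0, 0, 0, 0], [-4.08, 1.26, 0, 0, 0, 0], [-5.15, 1.04, 0, 0, 0, 0], [-6.16, 0.61, 0, 0, 0, 0], [-7.06, -0.01, 0, 0, 0, 0], [-7.82, -0.79, 0, 0, 0, 0], [-8.41, -1.71, 0, 0, 0, 0], [-8.81, -2.73, 0, 0, 0, 0]]
9.155000000000001 [[-0.18, -1.08, 0, 0, 0, 0], [-0.15, -2.17, 0, 0, 0, 0], [0.1, -3.24, 0, 0, 0, 0], [0.55, -4.23, 0, 0, 0, 0], [1.2, -5.12, 0, 0, 0, 0], [2.01, -5.85, 0, 0, 0, 0], [2.94, -6.42, 0, 0, 0, 0], [3.98, -6.78, 0, 0, 0, 0], [5.06, -6.94, 0, 0, 0, 0], [6.15, -6.87, 0, 0, 0, 0]]
```

Emit:
apply_moves --pt "1.04 0.47 -0.15 0 0 0" --pt "1.84 1.2 -0.15 0 0 0" --pt "2.49 2.09 -0.15 0 0 0" --pt "2.94 3.09 -0.15 0 0 0" --pt "3.19 4.15 -0.15 0 0 0" --pt "3.22 5.25 -0.15 0 0 0" --pt "3.03 6.32 -0.15 0 0 0" --pt "2.63 7.34 -0.15 0 0 0" --pt "2.04 8.26 -0.15 0 0 0" --pt "1.28 9.05 -0.15 0 0 0"

```text
time_s: 14.88
ee_pos: [0.6032, 0.0508, 0.2152]
orientation: [0.123, 3.135, -0.0]
force: [0.2, -4.9, 1.4]
grip_width: 0.0227
finger_force: 8.0
```

Emit:
apply_moves --pt "-0.9 0.62 0 0 0 0" --pt "-1.91 1.04 0 0 0 0" --pt "-2.98 1.26 0 0 0 0" --pt "-4.08 1.26 0 0 0 0" --pt "-5.15 1.04 0 0 0 0" --pt "-6.16 0.61 0 0 0 0" --pt "-7.06 -0.01 0 0 0 0" --pt "-7.82 -0.79 0 0 0 0" --pt "-8.41 -1.71 0 0 0 0" --pt "-8.81 -2.73 0 0 0 0"

```text
time_s: 15.72
ee_pos: [0.5138, 0.0232, 0.215]
orientation: [0.122, 3.138, 0.004]
force: [3.3, 2.6, 3.3]
grip_width: 0.0226
finger_force: 8.0
```

Emit:
apply_moves --pt "-0.18 -1.08 0 0 0 0" --pt "-0.15 -2.17 0 0 0 0" --pt "0.1 -3.24 0 0 0 0" --pt "0.55 -4.23 0 0 0 0" --pt "1.2 -5.12 0 0 0 0" --pt "2.01 -5.85 0 0 0 0" --pt "2.94 -6.42 0 0 0 0" --pt "3.98 -6.78 0 0 0 0" --pt "5.06 -6.94 0 0 0 0" --pt "6.15 -6.87 0 0 0 0"

```text
time_s: 16.55
ee_pos: [0.5754, -0.0467, 0.2144]
orientation: [-0.125, -3.135, -0.002]
force: [-3.9, 3.9, 7.1]
grip_width: 0.0226
finger_force: 8.0
```

```bash
python3 stem.py; sed -i 's/.566,.010/.567,.009/' c.py;  python3 c.py 0.12 8 11.155
```

```text
wrist stem px 529 z pct [0.23   0.2312 0.2316 0.2323] mean xy [0.5649 0.008 ]
  rim 4757 0.197735524470284
  net 0.84 [335.2, 206.1] 698 [[0.5644 0.0074 0.2239]
 [0.5714 0.0134 0.2315]]
scene stem px 33 z pct [0.2242 0.2315 0.2325 0.2333] mean xy [0.5688 0.0124]
  rim 408 0.19738003886982347
  net 0.6 [234.2, 194.7] 367 [[0.5834 0.013  0.0882]
 [0.6271 0.0184 0.1245]]
side stem px 57 z pct [0.2243 0.2315 0.2323 0.2331] mean xy [0.5651 0.0067]
  rim 453 0.19811749953184876
  net 0.61 [266.0, 216.2] 699 [[0.5574 0.0058 0.0947]
 [0.6186 0.0106 0.1248]]
r 0.05630112304595697 ang -1.4059994534766844 [-0.50953959  3.68288432  4.81406684] [ 0.57623631 -0.04653834  0.21440087]
11.155 [[0.64, 0.14, 0, 0, 0, 0], [1.26, 0.36, 0, 0, 0, 0], [1.85, 0.65, 0, 0, 0, 0], [2.4, 1.01, 0, 0, 0, 0], [2.9, 1.44, 0, 0, 0, 0], [3.35, 1.92, 0, 0, 0, 0], [3.74, 2.45, 0, 0, 0, 0], [4.06, 3.02, 0, 0, 0, 0]]
```

```bash
python3 - <<'E'
from h import *
np.set_printoptions(precision=4,suppress=True,linewidth=150)
for c in ['wrist','wrist','side','scene']:
    f=grab(c); P=cloud(f); x,y,z=P[...,0],P[...,1],P[...,2]
    rr=np.hypot(x-.566,y-.009); s=P[(rr<.02)&(z>.2275)&(z<.24)]
    cen=(s[:,:2].min(0)+s[:,:2].max(0))/2
    print(c,len(s),'top',np.median(s[:,2]),s[:,2].std(),'c',cen,s[:,:2].min(0),s[:,:2].max(0))
    for lo,hi in [(.195,.202),(.202,.207),(.164,.172)]:
        m=(np.hypot(x-.566,y-.009)<.12)&(z>lo)&(z<hi); print('   ',lo,m.sum(),np.histogram(z[m],bins=np.arange(lo,hi+.0001,.001))[0], np.median(z[m]))
    h,e=np.histogram(z[(rr<.02)],bins=np.arange(.195,.237,.001)); print(h)
E
```

```text
wrist 305 top 0.23109293938164976 0.0009188220915243503 c [0.5667 0.0095] [0.5605 0.0033] [0.5729 0.0158]
    0.195 7041 [ 985 1681 2308 1670  317   33   47] 0.19737806284828374
    0.202 1021 [286 561 146  10  18] 0.20339250135758227
    0.164 3241 [  24  124  843 1495  564   32   53  106] 0.16741715839214946
[ 30  56  90  54  23  19  46 286 561 146   7  16  15   4   0   9  23   5   3  13  20   6   5  10  22   6   4  15  36  16  13   7  14   7  18 107 147
  19   0   0   0]
wrist 308 top 0.23108627205502363 0.0009294351449912075 c [0.5667 0.0095] [0.5604 0.0032] [0.573  0.0157]
    0.195 7054 [ 959 1703 2288 1662  354   37   51] 0.19740401194254442
    0.202 1006 [299 538 148   7  14] 0.20334775994402057
    0.164 3239 [  26   99  855 1545  519   41   53  101] 0.16740419514553495
[ 33  62  89  51  27  20  50 298 538 147   6  11  24   4   1  13  19   5   3  10  27   3   4  17  14   4   0  23  34  16  12  11   9   9  26  96 146
  25   0   0   0]
side 23 top 0.23191857008138483 0.0017447512813849575 c [0.5669 0.0098] [0.5614 0.0037] [0.5723 0.0159]
    0.195 605 [ 76  93 120 148 117  35  16] 0.19810450959834147
    0.202 96 [23 22 29 17  5] 0.2041470160655633
    0.164 280 [12 23 33 54 74 45 21 18] 0.1682010572441302
[ 5  6  6  7  9  1  5 20 21 28 17  4  3  2  0  1  3  3  1  1  2  2  1  1  1  4  2  1  2  1  3  4  2  1  1  4  5  6  4  0  0]
scene 13 top 0.23069240226095955 0.0019576513286630346 c [0.5676 0.0097] [0.5619 0.0035] [0.5734 0.0158]
    0.195 538 [ 80  98 125 119  69  32  15] 0.19777361510940356
    0.202 56 [12 18 14  7  5] 0.2038656796725794
    0.164 333 [26 40 70 61 62 36 23 15] 0.1675502427256701
[ 2  2  3  5  8  4  5  8 17 14  7  4  1  1  0  0  2  3  0  0  1  1  1  3  2  0  0  1  4  1  1  0  2  1  2  5  1  1  1  1  0]
```

```bash
python3 c.py 0.15 8 11.16
```

```text
r 0.0563079479754466 ang -1.4084650061559136 [0.74258558 3.72768631 5.89856563] [ 0.57610045 -0.04656768  0.21436764]
11.16 [[0.8, 0.19, 0, 0, 0, 0], [1.56, 0.51, 0, 0, 0, 0], [2.26, 0.93, 0, 0, 0, 0], [2.9, 1.45, 0, 0, 0, 0], [3.44, 2.06, 0, 0, 0, 0], [3.9, 2.75, 0, 0, 0, 0], [4.24, 3.49, 0, 0, 0, 0], [4.47, 4.28, 0, 0, 0, 0]]
```

Emit:
apply_moves --pt "0.8 0.19 0.05 0 0 0" --pt "1.56 0.51 0.1 0 0 0" --pt "2.26 0.93 0.1 0 0 0" --pt "2.9 1.45 0.1 0 0 0" --pt "3.44 2.06 0.1 0 0 0" --pt "3.9 2.75 0.1 0 0 0" --pt "4.24 3.49 0.1 0 0 0" --pt "4.47 4.28 0.1 0 0 0" --pt "4.47 4.28 0.1 0 0 0"

```text
time_s: 17.8
ee_pos: [0.6218, -0.0017, 0.2151]
orientation: [0.121, 3.138, 0.001]
force: [-0.4, -0.2, 0.7]
grip_width: 0.0224
finger_force: 8.0
```

```bash
cat > st2.py <<'E'
from h import *
np.set_printoptions(precision=4,suppress=True,linewidth=150)
print(bot.get_obs()['ee_pos'],bot.get_obs()['force'])
for i in range(2):
    f=grab('wrist'); P=cloud(f); x,y,z=P[...,0],P[...,1],P[...,2]
    rr=np.hypot(x-.567,y-.009)
    hub=np.nanmedian(z[(rr<.02)&(z>.201)&(z<.2065)]); yk=np.nanmedian(z[(rr<.12)&(z>.164)&(z<.172)])
    h,e=np.histogram(z[rr<.02],bins=np.arange(.22,.24,.0005)); k=e[np.argmax(h)]
    t=z[(rr<.01)&(abs(z-k-.00025)<.0013)]; top=np.median(t)
    print('hub',hub,'yoke',yk,'top',top,len(t),'rise by hub',top-hub-.012,'by yoke',top-yk-.048)
E
python3 st2.py; python3 c.py .1 1
```

```text
[ 0.6218 -0.0017  0.2151] [-0.4206 -0.1693  0.7317]
hub 0.20328892464426546 yoke 0.16738813783432754 top 0.2335329387969124 306 rise by hub 0.018244014152646936 by yoke 0.018144800962584848
hub 0.20326651299336157 yoke 0.16730486058463012 top 0.23343386605915864 303 rise by hub 0.01816735306579707 by yoke 0.018129005474528517
r 0.05577112658385096 ang -0.202171909514577 [ 0.12183864 -0.55366018  1.15616244] [ 0.62163522 -0.0021987   0.21520305]
-0.202171909514577 [[0.08, 0.54, 0, 0, 0, 0]]
```

Emit:
apply_moves --pt "0 0 0 0 0 0" --pt "0 0 0 0 0 0" --pt "0 0 0 0 0 0" --pt "0 0 0 0 0 0" --hand -0.04

```text
time_s: 18.23
ee_pos: [0.6206, -0.0034, 0.2152]
orientation: [-0.124, -3.139, -0.001]
force: [0.4, -0.5, -0.0]
grip_width: 0.044
finger_force: 0.0
```

Emit:
apply_moves --pt "0 0 1 0 0 0" --pt "0 0 4 0 0 0" --pt "0 0 8 0 0 0" --pt "0 0 10 0 0 0" --pt "-0.4 3 10 0 0 0" --pt "-0.8 7 10 0 0 0" --pt "-1.2 11 10 0 0 0" --pt "-1.6 15 10 0 0 0" --pt "-2 19 8 0 0 0" --pt "-2.4 23 6 0 0 0" --hand 0

```text
time_s: 19.07
ee_pos: [0.5977, 0.2228, 0.2809]
orientation: [0.124, 3.134, 0.003]
force: [0.1, -1.0, 0.3]
grip_width: 0.0473
finger_force: 0.0
```

Emit:
apply_moves --pt "-0.4 4 -1 0 0 0" --pt "-0.8 8 -2 0 0 0" --pt "-0.8 9 -2 0 0 0" --pt "-0.8 9 -2 0 0 0" --pt "-0.8 9 -2 0 0 0"

```text
time_s: 19.48
ee_pos: [0.5896, 0.3107, 0.2591]
orientation: [0.123, 3.138, -0.001]
force: [0.1, -0.5, 0.9]
grip_width: 0.0473
finger_force: 0.0
```

```bash
python3 - <<'E'
from h import *
np.set_printoptions(precision=4,suppress=True)
o=bot.get_obs(); print(o['ee_pos'],o['orientation'])
f=grab('wrist'); save(f,'w3.png'); P=cloud(f); x,y,z=P[...,0],P[...,1],P[...,2]
m=(z>.126)&(z<.14)&(abs(x-.59)<.06)&(abs(y-.32)<.04); p=P[m]
print('bar',len(p),cv2.minAreaRect(p[:,:2].astype(np.float32)),np.percentile(p[:,2],95))
for c in ['wrist','scene']:
    if c=='scene':
        f=grab(c); P=cloud(f); x,y,z=P[...,0],P[...,1],P[...,2]
        rr=np.hypot(x-.567,y-.009);print('hub',np.nanmedian(z[(rr<.02)&(z>.201)&(z<.2065)]),'stem',np.percentile(z[(rr<.01)&(z>.22)&(z<.24)],[50,75,95]))
    for r in spotter.masks_of('log_bar',c)[:1]:
        p=cloud(f,r['pixels']); print(c,r['conf'],r['xy'],np.median(p,0))
E
```

```text
[0.5896 0.3107 0.2591] [ 0.1228  3.1381 -0.0009]
bar 776 ((0.5898169875144958, 0.31878626346588135), (0.01093684695661068, 0.09519119560718536), 86.04376220703125) 0.13496449835638202
wrist 0.55 [260.4, 172.0] [0.5815 0.3193 0.095 ]
hub 0.20347148604190474 stem [0.2316 0.234  0.2349]
scene 0.67 [280.8, 281.2] [0.6    0.3255 0.0944]
```

View pics/w3.png

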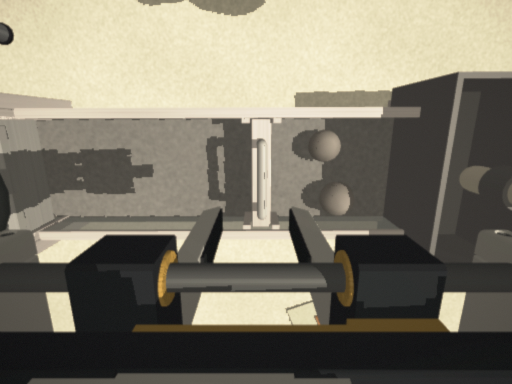

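The wrist view shows the bar at (262,178), centred between the guides, with the cobbles at (325,145) and (337,199) well clear of the fingers.

Emit:
apply_moves --pt "0 0.8 -2 0 0 0" --pt "0 0.8 -6 0 0 0" --pt "0 0.8 -10 0 0 0" --pt "0 0.8 -13 0 0 0" --pt "0 0.8 -14.7 0 0 0" --pt "0 0.8 -14.7 0 0 0" --pt "0 0.8 -14.7 0 0 0"

```text
time_s: 20.27
ee_pos: [0.5894, 0.3174, 0.1109]
orientation: [-0.127, -3.138, 0.001]
force: [1.3, -0.5, 0.1]
grip_width: 0.047
finger_force: 0.0
```

Emit:
apply_moves --pt "0 0 0 0 0 0" --pt "0 0 0 0 0 0" --pt "0 0 0 0 0 0" --pt "0 0 0 0 0 0" --pt "0 0 0 0 0 0" --pt "0 0 0 0 0 0" --pt "0 0 0 0 0 0" --hand -1 --squeeze 40

```text
time_s: 20.85
ee_pos: [0.5896, 0.3189, 0.112]
orientation: [0.124, 3.138, 0.0]
force: [-0.4, -1.3, 2.0]
grip_width: 0.011
finger_force: 40.0
```

Emit:
apply_moves --pt "0 0 0.7 0 0 0" --pt "0 0 1.7 0 0 0" --pt "0 0 2.8 0 0 0" --pt "0 0 4 0 0 0" --pt "0 0 5.2 0 0 0" --pt "0 0 6.5 0 0 0" --pt "0 0 8 0 0 0" --pt "0 0 10 0 0 0"

```text
time_s: 21.52
ee_pos: [0.5889, 0.3187, 0.2117]
orientation: [-0.124, -3.137, 0.001]
force: [0.2, 0.9, -4.2]
grip_width: 0.0109
finger_force: 40.0
```

Emit:
apply_moves --pt "0 0 3 0 0 0" --pt "0 0 6 0 0 0" --pt "0 0 9 0 0 0" --pt "0 0 12 0 0 0" --pt "0 0 14 0 0 0" --pt "0 0 14 0 0 0" --pt "0 0 14 0 0 0"

```text
time_s: 22.1
ee_pos: [0.5897, 0.3191, 0.3538]
orientation: [0.124, 3.135, 0.004]
force: [-0.1, 0.5, -5.6]
grip_width: 0.0107
finger_force: 40.0
```

Emit:
apply_moves --pt "-0.3 -1.5 0 0 0 0" --pt "-0.8 -4 0 0 0 0" --pt "-1.4 -7.5 0 0 0 0" --pt "-2.1 -11 0 0 0 0" --pt "-2.8 -14.5 0 0 0 0" --pt "-3.5 -18 0 0 0 0" --pt "-4.1 -21.5 0 0 0 0" --pt "-4.8 -25 0 0 0 0" --pt "-5.5 -28.5 0 0 0 0" --pt "-6.1 -32 0 0 0 0"

```text
time_s: 22.93
ee_pos: [0.5267, -0.0025, 0.3485]
orientation: [-0.123, -3.135, -0.001]
force: [0.5, -0.2, -5.2]
grip_width: 0.0112
finger_force: 40.0
```

Emit:
apply_moves --pt "-0.7 -3.5 0 0 0 0" --pt "-1.3 -7 0 0 0 0" --pt "-2 -10.5 0 0 0 0" --pt "-2.6 -14 0 0 0 0" --pt "-3.3 -17.5 0 0 0 0" --pt "-4 -21 0 0 0 0" --pt "-4.6 -24.5 0 0 0 0" --pt "-5.3 -28 0 0 0 0" --pt "-5.7 -30.1 0 0 0 0" --pt "-5.7 -30.1 0 0 0 0"

```text
time_s: 23.77
ee_pos: [0.4692, -0.3063, 0.347]
orientation: [-0.134, -3.132, -0.002]
force: [-0.4, 0.6, -5.0]
grip_width: 0.0106
finger_force: 40.0
```

Emit:
apply_moves --pt "0 0 -2 0 0 0" --pt "0 0 -5 0 0 0" --pt "0 0 -8 0 0 0" --pt "0 0 -11 0 0 0" --pt "0 0 -14 0 0 0" --pt "0 0 -17 0 0 0" --pt "0 0 -19 0 0 0" --pt "0 0 -20 0 0 0" --pt "0 0 -20 0 0 0" --pt "0 0 -20 0 0 0"

```text
time_s: 24.6
ee_pos: [0.471, -0.3014, 0.1506]
orientation: [-0.123, -3.138, -0.002]
force: [-0.3, 0.3, -4.0]
grip_width: 0.0107
finger_force: 40.0
```

```bash
python3 - <<'E'
from h import *
np.set_printoptions(precision=4,suppress=True)
o=bot.get_obs(); print(o['ee_pos'],o['force'],o['grip_width'])
f=grab('side'); save(f,'s2.png')
f=grab('wrist'); P=cloud(f)
for n in ['stop_log','stone']:
    for r in spotter.masks_of(n,'wrist')[:1]:
        p=cloud(f,r['pixels']); print(n,r['conf'],np.percentile(p,[3,50,97],axis=0))
E
```

```text
[ 0.471  -0.3014  0.1506] [-0.3426  0.2948 -3.9667] 0.010677478861996987
stop_log 0.82 [[ 0.4022 -0.3108  0.1335]
 [ 0.4385 -0.2997  0.1377]
 [ 0.4917 -0.2871  0.1752]]
stone 0.87 [[ 0.4578 -0.4067  0.0266]
 [ 0.4762 -0.3855  0.0421]
 [ 0.4982 -0.3678  0.0477]]
```

View pics/s2.png

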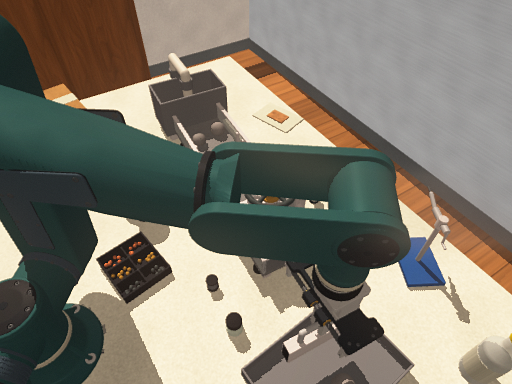

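The side view shows the log hanging level over the tray at about (300,340). The arm is clear of the spools and the jar.

Emit:
apply_moves --pt "0 0 -2 0 0 0" --pt "0 0 -4.5 0 0 0" --pt "0 0 -6.3 0 0 0" --pt "0 0 -7 0 0 0" --pt "0 0 -7.4 0 0 0" --pt "0 0 -7.4 0 0 0" --pt "0 0 -7.4 0 0 0"

```text
time_s: 25.38
ee_pos: [0.4723, -0.3028, 0.079]
orientation: [0.124, 3.137, -0.003]
force: [-0.8, 0.3, -3.5]
grip_width: 0.0111
finger_force: 40.0
```

Emit:
apply_moves --pt "0 0 -0.1 0 0 0" --pt "0 0 -0.2 0 0 0" --pt "0 0 -0.2 0 0 0"

```text
time_s: 25.63
ee_pos: [0.4718, -0.3024, 0.0762]
orientation: [0.124, 3.138, -0.001]
force: [0.2, 0.5, -5.6]
grip_width: 0.0107
finger_force: 40.0
```

Emit:
apply_moves --pt "0 0 -0.1 0 0 0" --pt "0 0 -0.2 0 0 0" --pt "0 0 -0.2 0 0 0"

```text
time_s: 25.88
ee_pos: [0.4712, -0.302, 0.0731]
orientation: [-0.124, -3.139, -0.0]
force: [0.6, 0.3, -4.9]
grip_width: 0.0106
finger_force: 40.0
```

Emit:
apply_moves --pt "0 0 -0.1 0 0 0" --pt "0 0 -0.1 0 0 0" --pt "0 0 -0.1 0 0 0"

```text
time_s: 26.13
ee_pos: [0.4713, -0.3021, 0.0722]
orientation: [-0.124, -3.139, -0.0]
force: [-0.4, -0.3, -4.6]
grip_width: 0.0108
finger_force: 40.0
```

Emit:
apply_moves --pt "0 0 -0.1 0 0 0" --pt "0 0 -0.1 0 0 0"

```text
time_s: 26.3
ee_pos: [0.4713, -0.3025, 0.072]
orientation: [0.124, 3.139, -0.001]
force: [-1.8, 0.0, -0.7]
grip_width: 0.0108
finger_force: 40.0
```

Emit:
apply_moves --pt "0 0 0 0 0 0" --pt "0 0 0 0 0 0" --pt "0 0 0 0 0 0" --pt "0 0 0 0 0 0" --pt "0 0 0 0 0 0" --hand 0

```text
time_s: 26.72
ee_pos: [0.4717, -0.3022, 0.0717]
orientation: [0.124, 3.138, -0.0]
force: [0.5, -0.2, 0.0]
grip_width: 0.0407
finger_force: 0.0
```

Emit:
apply_moves --pt "0 0 1 0 0 0" --pt "0 0 4 0 0 0" --pt "0 0 8 0 0 0" --pt "0 0 12 0 0 0" --pt "0 0 16 0 0 0" --pt "0 0 20 0 0 0" --pt "0 0 23 0 0 0" --pt "0 0 23 0 0 0" --pt "0 0 23 0 0 0"

```text
time_s: 27.47
ee_pos: [0.4721, -0.3026, 0.3049]
orientation: [0.123, 3.134, -0.006]
force: [0.4, 0.5, -1.2]
grip_width: 0.0469
finger_force: 0.0
```

```bash
python3 - <<'E'
from h import *
np.set_printoptions(precision=4,suppress=True)
o=bot.get_obs(); print(o['ee_pos'],o['force'],o['grip_width'],o['time_s'])
f=grab('wrist'); save(f,'w4.png'); P=cloud(f); x,y,z=P[...,0],P[...,1],P[...,2]
T=np.array([.476,-.347]); a=np.radians(5.25); Rm=np.array([[np.cos(a),np.sin(a)],[-np.sin(a),np.cos(a)]])
for n in ['stop_log','stone']:
    for r in spotter.masks_of(n,'wrist')[:1]:
        p=cloud(f,r['pixels']); print(n,r['conf'],np.percentile(p,[3,50,97],axis=0))
        print(' tray xy',(np.median(p[:,:2],0)-T)@Rm.T)
m=(z>.048)&(z<.063)&(np.hypot(x-.47,y+.30)<.1)&(y>-.345); p=P[m]; print('log top',cv2.minAreaRect(p[:,:2].astype(np.float32)),np.median(p[:,2]),p[:,2].std())
f=grab('scene'); P=cloud(f); x,y,z=P[...,0],P[...,1],P[...,2]
rr=np.hypot(x-.567,y-.009);print('hub',np.nanmedian(z[(rr<.02)&(z>.201)&(z<.2065)]),'stem',np.percentile(z[(rr<.01)&(z>.22)&(z<.24)],[50,75,95]))
E
```

```text
[ 0.4721 -0.3026  0.3049] [ 0.441   0.4501 -1.1575] 0.04686318270526129 27.4667
stop_log 0.68 [[ 0.4031 -0.3153  0.0527]
 [ 0.4634 -0.3011  0.0549]
 [ 0.5371 -0.2876  0.0948]]
 tray xy [-0.0084  0.0469]
stone 0.96 [[ 0.4579 -0.408   0.0266]
 [ 0.477  -0.3866  0.0421]
 [ 0.4984 -0.3678  0.0476]]
 tray xy [-0.0026 -0.0395]
log top ((0.4707956612110138, -0.3021102249622345), (0.024834971874952316, 0.14253264665603638), 85.93889617919922) 0.05421133821977839 0.0009733312420032076
hub 0.2037795963142498 stem [0.2313 0.2336 0.2347]
```

View pics/w4.png

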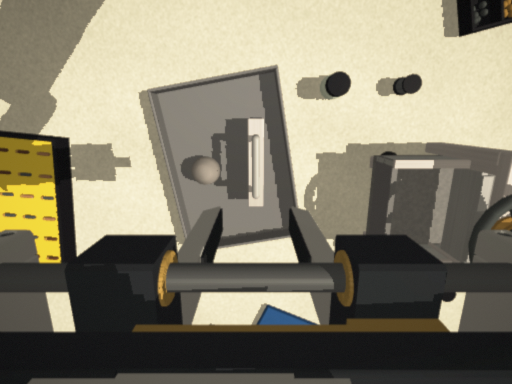

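The wrist view shows the log standing upright at (257,162) and the stone at (206,170), both well inside the tray walls. The spools and jar haven't moved.

```bash
python3 -c "
from h import *
print(workorder.hand_in())"
```

```text
the job is handed in; nothing more can be done
None
```

The job is handed in, with no verdict returned: the stone is set down in the tray, the gate is open about 18 mm (1.5 effective turns, by camera and force readings), and the stop log was then drawn and stood upright in the tray, all in about 27 s.

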